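# Shut and bolt the glass tote

### The job

The sliding lid of the pine glass tote has been left open and its barrel bolt is half shot, so it stands in the way of the staple on the lid. Draw the bolt back clear, slide the lid fully shut towards the robot, then shoot the bolt through the staple until it is fully home. Let go, and leave the other things on the tote and bench where they are.

Things in the scene. Friction and masses are not known exactly. Their poses are not given: they have to be found in the camera images.
- tote: Low pine case, 300 (its x) x 410 (its y) x 85 high, fixed to the bench. Origin: centre of its underside; its x points away from the robot (yaw up to 18 degrees either way), its y to the left, z up. Its flat top, the deck, is 85 above the bench.
- handle (a point): Middle of the tote's dowel carrying handle: 24 dia, along the tote's y over its full width, axis at tote x = +35, 232 above the bench, on 20 x 14 posts at tote y = +-196. It is 95 above and 20 beyond the bolt's knob: a gripper coming straight down on that knob hits it; lean the tool back towards the robot by 25 to 35 degrees. Axes as the tote's.
- bolt (a joint): Travel (m) of the steel bolt on the deck right of the lid: 11 mm rod along the tote's y at tote x = +15, axis 101 above the bench, in two straps (tops 110 above the bench, tote y = -16 and -107). 0 = drawn right back (stop), grows towards the tote's +y, 0.045 = fully home (stop). Below 0.010 it is clear of the staple's path. About 2 N friction; stays where left.
- bolt_knob (a point): Centre of the bolt's upright steel knob: a cylinder 16 dia, 24 high (125 to 149 above the bench) on a thin stalk on the rod. This point is 137 above the bench, at tote x = +15, tote y = -85 + bolt travel (mm). Axes as the tote's.
- bolt_tip (a point): Centre of the free end of the bolt's rod, at tote y = -2 + bolt travel (mm); 15 mm out of the staple's far side when home. Axes as the tote's.
- lid (a joint): Opening (m) of the sliding wooden lid (darker than the deck) (170 x 168 x 9, top 95 above the bench) on the left of the tote. 0 = fully shut (stop, towards the robot), grows as it slides along the tote's +x, away from the robot, at most 0.075. About 2 N friction; stays where left.
- lid_knob (a point): Centre of the lid's round wooden knob, 26 dia, 26 high (109 to 135 above the bench) on a thinner neck. This point is 122 above the bench, at tote x = -105 + lid opening, tote y = +90 (mm). Axes as the tote's.
- staple (a point): Middle of the opening of the steel staple (keeper) on the lid's right edge; moves with the lid. 26 along x, 20 along y, top 114 above the bench; opening 16 wide for the 11 rod, open at both ends along the tote's y. In line with the bolt only when the lid is fully shut (within 2.5). Axes as the tote's.
- spool: wound metal spool with flanges, 56 dia x 40 high, standing on the tote's right front deck; origin at the centre of its underside. Leave it alone.
- flux_tin: small round yellow tin, 52 dia x 40 high, standing on the tote's right rear deck; origin at the centre of its underside. Leave it alone.
- jar: amber glass jar with a steel cap, 64 dia x 85 high, on the bench left of the tote; origin at the centre of its underside. Leave it alone.
- mug: white mug, 80 dia x 90 high, on the bench to the right; origin at the centre of its underside. Leave it alone.
- brush: brush with a wooden handle, 200 long, lying on the bench to the left; origin at the centre of its underside. Leave it alone.
- screwdriver: screwdriver with a blue handle, 200 long, lying on the bench to the right; origin at the centre of its underside. Leave it alone.
- tea_tin: green round tin, 66 dia x 70 high, on the bench to the right; origin at the centre of its underside. Leave it alone.

How it is judged:
By the outcome, as a careful person would: the job done as asked, in the order asked, and still so for the second after the job is handed in, with the robot touching nothing.
It also fails if it takes over 64 s, if anything falls off the work surface, if the arm or the gripper's body presses on something with over 40 N, if the wrist force passes 120 N, or if a joint passes its speed limit or range.

### The arm

A 6-joint arm with a two-finger parallel gripper is mounted at the origin on the work surface. World frame = base frame: x ahead of the robot, y to its left, z up, the work surface at z = 0. Lengths are in m, angles in rad, forces in N, time in s.
With the tool pointing down it reaches from about 0.325 to 0.9 m from the base axis. Payload 3.5 kg.
Tool frame: the origin (TCP) lies at the very end of the fingers, on their centre line; the grasp point (between the pads) lies 19 mm behind it; x points along the fingers, y is the direction in which the jaws open and shut, and the axes are right-handed (so a half turn about x gives the same grasp; the last joint's range is limited). The gripper opens to 85 mm and grips with 20 to 120 N. Pads are 22 mm wide; open, the fingers measure 114 mm over their backs; the gripper's body (76 mm by 85 mm) begins 54 mm behind the grasp point. The pads swing forward as they close: fully open they stand 13 mm farther back than shut.
Start: joints at [-1.415, 0.276, -0.026, 1.268, 0, 1.467], TCP at [0.16, -0.604, 0.231] pointing down, gripper open.
Joint ranges: [-3.12, 3.12], [-0.85, 1.88], [-1.08, 1.24], [-1.95, 2.15], [-1.57, 1.53], [-3.14, 3.14]. Speed limits (rad/s): [2.57, 2.57, 3.14, 3.14, 3.14, 3.14].

### API

Orientations are given as a 3x3 rotation matrix whose columns are the frame's x, y, z axes.
In Python, from rig import robot gives the robot as it stands.
- The arm moves only by the tool carry_out, never from a script. Its argument "deltas" is text: rows parted by semicolons, each of 4 numbers parted by spaces: the shift along the tool's x, y, z in m, then the turn about the tool's x in units of 5 degrees (1.0 is 5 degrees). In form: dx dy dz roll; .... A call has 1 to 12 rows; each row is the pose to reach, as a shift and turn from the pose commanded when the call began, along the tool's axes at that moment; what a row does not reach only later rows make up. A row lasts 1/10 s, in which the tool goes at most 50 mm and 8.59 degrees, less where a joint would pass 70% of its speed; a pose out of reach is approached as far as the arm can. A call with a gripper value outside its range is refused whole. "hand" is the finger opening in m, from 0 to 0.0854, set as the call begins (left out, the last holds). The fingers move at their own pace and stop on an object; "squeeze" is the grip in N (left out, the last holds). Time passes only in rows, so rows that repeat a pose let the fingers close. It gives the time, the measured TCP pose, the force and the opening at its end, in the units of the state.
- robot.read_state(): the state, without advancing time (a new reading comes with each control period).
- robot.camera(name): name is "side" or "top" or "wrist"; returns a dict with "color" (384x512x3 uint8, red, green, blue), "intrinsics" (3x3 intrinsics, pixels), "k1" (the pictures are not rectified: a ray, as slopes to the right and down, at radius r is drawn at 1 + k1 r^2 times it, then the intrinsics apply), "eye" and "attitude" of the camera in the world. Camera axes: x right, y down, z forward; pixel columns grow to the right and rows downward; lengths in m; the calibration is good to about 2 mm. A picture is of the moment at which its call begins. There is no depth.
- robot.finish_job(): hands the job in, once; it reports no verdict.
The state is a dict: "time_s": time; "qpos": joint angles; "joint_velocities": joint speeds; "joint_torque": joint torques, N m; "position": TCP position; "orientation": TCP orientation; "wrist_force": force on the tool from outside, world axes, zero at the start; "torque": the same for the moment, N m; "gripper_width": finger opening in m.
Only numpy, scipy, OpenCV 4.12 (cv2) and the standard library are available. Lean on these libraries where they do the work, as an engineer would, in place of code of your own. Each camera call takes 0.05 s, during which the arm holds its last target.

## Working session

There is one attempt and no reset: what is moved stays moved. The work goes in short steps, Python scripts to look and compute and a tool call to move; the robot and the scene stay as the last step left them, time stands still between calls to the robot, and variables do not carry over. Pictures are saved under pics/ and viewed, and the job is handed in when it is done.

Besides the shell and the picture viewer there is one more tool, called after ">>>" as name(argument=value, ...), one argument or row to a line, values as JSON. carry_out: Moves the arm, as the interface text tells. Its arguments: {"type":"object","properties":{"deltas":{"type":"string"},"hand":{"type":"number"},"squeeze":{"type":"number"}},"required":["deltas"]}

```bash
mkdir -p pics; ls; python3 - <<'E'
from rig import robot
import cv2
s=robot.read_state()
for k,v in s.items(): print(k,v)
for n in ["side","top","wrist"]:
    c=robot.camera(n)
    cv2.imwrite(f"pics/{n}0.png",cv2.cvtColor(c["color"],cv2.COLOR_RGB2BGR))
    print(n,c["intrinsics"],c["k1"],c["eye"],c["attitude"])
E
```

```text
pics
time_s 0.0
qpos [-1.41539532e+00  2.77153813e-01 -2.78901341e-02  1.26798551e+00
  2.86588469e-06  1.46740585e+00]
joint_velocities [ 0.00129841 -0.00047884  0.00111839 -0.00164613 -0.00153116  0.00025051]
joint_torque [ 1.82932614e-03 -4.45512056e+01  2.95200670e+01  1.65942230e-02
  5.49693880e-05  6.53420731e-07]
position [ 0.15982153 -0.60341784  0.23014241]
orientation [[-3.42803598e-04  2.55912086e-01 -9.66699998e-01]
 [ 2.20665939e-03 -9.66697508e-01 -2.55912209e-01]
 [-9.99997507e-01 -2.22090526e-03 -2.33323424e-04]]
wrist_force [ 0.08635701 -0.10171448 -0.13323879]
torque [ 0.0736404   0.00476458 -0.04831683]
gripper_width 0.08534240699310529
side [[447.35927796   0.         259.12359288]
 [  0.         447.35927796 192.75652813]
 [  0.           0.           1.        ]] -0.1412802189054115 [ 0.3513538  -1.24624193  1.17454162] [[ 0.98953879 -0.09865828  0.10525928]
 [-0.14401921 -0.63279621  0.76080709]
 [-0.00845225 -0.76800749 -0.64038509]]
top [[418.07262011   0.         259.18822163]
 [  0.         418.07262011 195.42506066]
 [  0.           0.           1.        ]] -0.06458368007035031 [ 0.30740478 -0.03094629  1.48708518] [[-0.02042222 -0.98740937  0.15686193]
 [-0.99978533  0.01962055 -0.00665761]
 [ 0.00349607 -0.15696422 -0.9875981 ]]
wrist [[265.43746346   0.         253.74774046]
 [  0.         265.43746346 191.21606339]
 [  0.           0.           1.        ]] -0.0450126341623545 [ 0.23544201 -0.58413743  0.37177972] [[ 0.25481769 -0.92044578 -0.2963908 ]
 [-0.96698533 -0.24340899 -0.07544158]
 [-0.00270431  0.3058294  -0.95208249]]
```

View pics/top0.png

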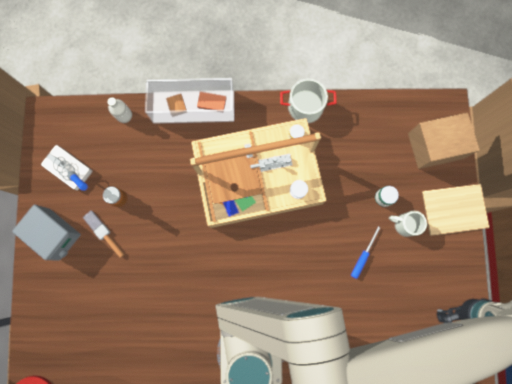

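View pics/side0.png

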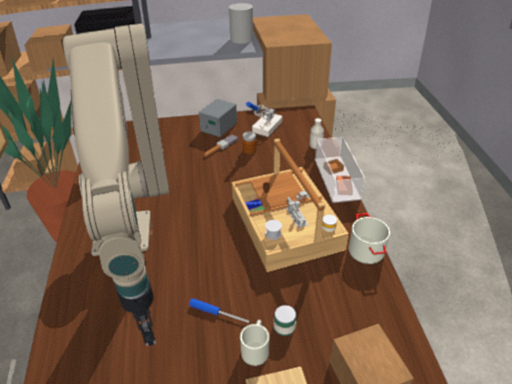

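View pics/wrist0.png

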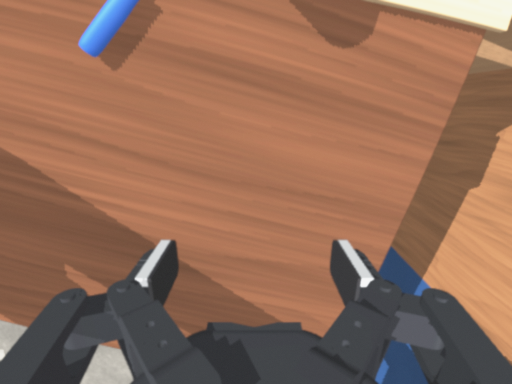

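The top view shows the tote around (258,172), with the lid knob near (235,187) and the bolt near (270,162). I'll zoom in and measure.

```bash
cat > h.py <<'E'
import numpy as np, cv2
from rig import robot
def dist(c): return np.array([c["k1"],0,0,0,0.])
def ray(c,uv):
    p=cv2.undistortPoints(np.array(uv,float).reshape(-1,1,2),c["intrinsics"],dist(c)).reshape(-1,2)
    d=np.c_[p,np.ones(len(p))]@np.array(c["attitude"]).T
    return np.array(c["eye"]),d
def onplane(c,uv,z):
    e,d=ray(c,uv); return e+d*((z-e[2])/d[:,2])[:,None]
def proj(c,P):
    R=np.array(c["attitude"]); rv=cv2.Rodrigues(R.T)[0]; t=-R.T@np.array(c["eye"])
    return cv2.projectPoints(np.array(P,float).reshape(-1,1,3),rv,t,c["intrinsics"],dist(c))[0].reshape(-1,2)
def zoom(c,box,s,name):
    x0,y0,x1,y1=box; im=cv2.cvtColor(c["color"],cv2.COLOR_RGB2BGR)[y0:y1,x0:x1]
    cv2.imwrite("pics/"+name,cv2.resize(im,None,fx=s,fy=s,interpolation=cv2.INTER_CUBIC))
def tri(c1,u1,c2,u2):
    e1,d1=ray(c1,[u1]);e2,d2=ray(c2,[u2]);d1=d1[0];d2=d2[0]
    st=np.linalg.lstsq(np.c_[d1,-d2],e2-e1,rcond=None)[0]
    a=e1+d1*st[0];b=e2+d2*st[1];return (a+b)/2,np.linalg.norm(a-b)
E
python3 - <<'E'
from h import *
c=robot.camera("top");zoom(c,(180,110,340,230),5,"topz.png")
c=robot.camera("side");zoom(c,(220,130,360,270),4,"sidez.png")
E
```

```text
(no output)
```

View pics/topz.png

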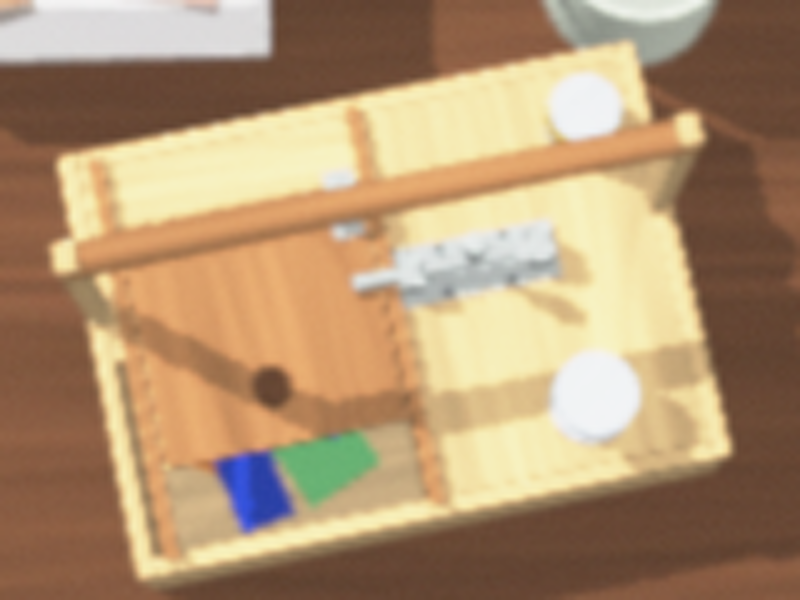

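View pics/sidez.png

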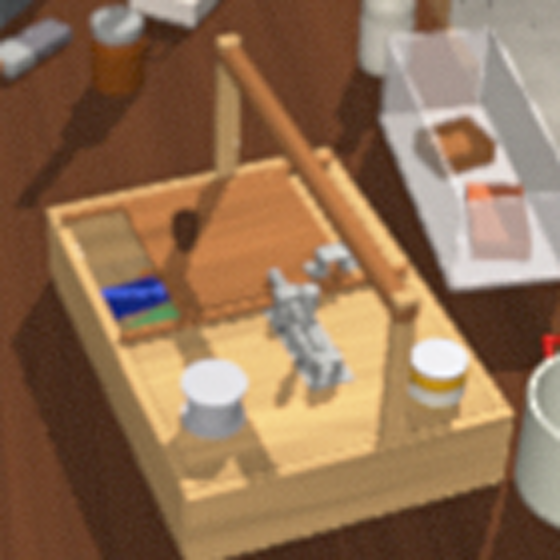

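```bash
cat >> h.py <<'E'
def T(pose,p):
    x,y,a=pose; p=np.atleast_2d(np.array(p,float)); c,s=np.cos(a),np.sin(a)
    return np.c_[x+c*p[:,0]-s*p[:,1], y+s*p[:,0]+c*p[:,1], p[:,2]]
E
python3 - <<'E'
from h import *
from scipy.optimize import least_squares
c=robot.camera("top")
g=c["color"]
hsv=cv2.cvtColor(g,cv2.COLOR_RGB2HSV)
z=lambda x,y:(180+(x+.5)/5-.5,110+(y+.5)/5-.5)
uv=np.array([z(60,160),z(633,43),z(731,450),z(138,570),z(62,258),z(692,128)])
P=np.array([[.15,.205,.085],[.15,-.205,.085],[-.15,-.205,.085],[-.15,.205,.085],[.035,.205,.232],[.035,-.205,.232]])
f=lambda p:(proj(c,T(p,P))-uv).ravel()
r=least_squares(f,[.6,0,.2]);print(r.x,np.degrees(r.x[2]),r.fun.reshape(-1,2).round(1))
pose=r.x
# features
k=onplane(c,[z(270,385)],.125)[0]
ca,sa=np.cos(pose[2]),np.sin(pose[2])
def inv(w): d=w[:2]-pose[:2]; return np.array([ca*d[0]+sa*d[1],-sa*d[0]+ca*d[1]])
print("lidknob top",inv(onplane(c,[z(271,384)],.132)[0]))
print("bolt tip",inv(onplane(c,[z(355,283)],.101)[0]))
print("lid front edge",inv(onplane(c,[z(290,450)],.095)[0]))
print("spool",inv(onplane(c,[z(596,390)],.125)[0]),"flux",inv(onplane(c,[z(586,105)],.125)[0]))
for x,y in [(478,240),(530,230),(430,260)]: print("bolt",inv(onplane(c,[z(x,y)],.14)[0]))
for t in [.01,.02,.03]:
  print(t,((proj(c,T(pose,[[.015,-.085+t,.149]]))[0]-[180,110])*5).round())
s=robot.camera("side")
zs=lambda x,y:(220+x/4,130+y/4)
us=np.array([zs(50,210),zs(325,152),zs(510,410),zs(185,490)])
Ps=P[[3,0,1,2]]
print((proj(s,T(pose,Ps))-us).round(1))
f2=lambda p:np.r_[f(p),(proj(s,T(p,Ps))-us).ravel()]
r=least_squares(f2,r.x);print(r.x,np.degrees(r.x[2]),r.fun.reshape(-1,2).round(1))
E
```

```text
[ 0.61976658 -0.03746005  0.18728615] 10.730705686374929 [[-0.4 -1.3]
 [-0.1 -1.1]
 [ 0.1  0.2]
 [ 0.1  1. ]
 [-1.6  0.6]
 [ 1.8  0.3]]
lidknob top [-0.04927342  0.09113093]
bolt tip [0.01320133 0.02220546]
lid front edge [-0.0891708   0.08822272]
spool [-0.09614295 -0.11854054] flux [ 0.09670613 -0.15544088]
bolt [ 0.01608159 -0.06227447]
bolt [ 0.01568247 -0.09749714]
bolt [ 0.00930044 -0.02830485]
0.01 [496. 232.]
0.02 [481. 235.]
0.03 [466. 238.]
[[-0.8 -1.5]
 [ 0.7 -2.2]
 [ 1.3 -0.1]
 [ 0.7  1.8]]
[ 0.61908505 -0.03747408  0.18531886] 10.617988582711035 [[-0.3 -1.3]
 [ 0.  -0.8]
 [ 0.1  0.5]
 [-0.   1.1]
 [-1.6  0.7]
 [ 1.9  0.6]
 [-0.9 -1.5]
 [ 0.7 -2.2]
 [ 1.   0. ]
 [ 0.4  1.8]]
```

```bash
python3 - <<'E'
from h import *
c=robot.camera("wrist"); s=robot.read_state()
R=np.array(s["orientation"]); p=np.array(s["position"])
eye=R.T@(np.array(c["eye"])-p); A=R.T@np.array(c["attitude"])
print("eye in tool",eye.round(4))
def pl(uv,zt):
    pt=cv2.undistortPoints(np.array(uv,float).reshape(-1,1,2),c["intrinsics"],dist(c)).reshape(-1,2)
    d=np.c_[pt,np.ones(len(pt))]@A.T
    return eye+d*((zt-eye[2])/d[:,2])[:,None]
pts=[(172,240),(332,240),(178,270),(332,270),(70,290),(440,290),(40,315),(475,318),(212,325),(300,325)]
for zt in(-.011,0): print(zt,(pl(pts,zt)*1000).round(0).tolist())
E
python3 - <<'E'
import cv2
im=cv2.imread('pics/wrist0.png')
cv2.imwrite('pics/wz.png',cv2.resize(im[220:384,0:512],None,fx=1.5,fy=1.5))
E
```

```text
eye in tool [-0.1414  0.0003 -0.0781]
-0.011 [[-17.0, -43.0, -11.0], [-17.0, 41.0, -11.0], [-44.0, -33.0, -11.0], [-44.0, 34.0, -11.0], [-58.0, -71.0, -11.0], [-58.0, 72.0, -11.0], [-71.0, -73.0, -11.0], [-73.0, 75.0, -11.0], [-74.0, -13.0, -11.0], [-74.0, 15.0, -11.0]]
0 [[4.0, -50.0, 0.0], [4.0, 48.0, 0.0], [-28.0, -38.0, 0.0], [-28.0, 39.0, 0.0], [-44.0, -83.0, 0.0], [-44.0, 84.0, 0.0], [-60.0, -85.0, 0.0], [-62.0, 87.0, 0.0], [-63.0, -16.0, 0.0], [-63.0, 18.0, 0.0]]
```

View pics/wz.png

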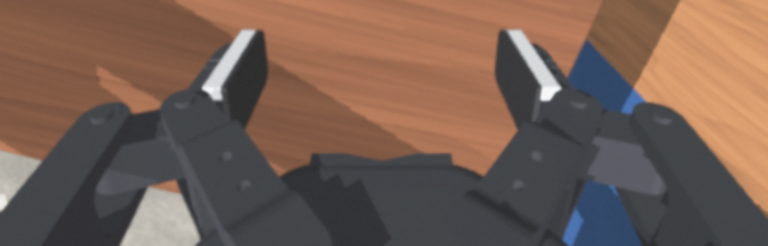

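```bash
cat >> h.py <<'E'
POSE=(.6191,-.0375,.1853)
def go(tx,ty,z,yaw=0.,pose=None):
    "deltas to tote x,y (m), world z, tool-y yaw rel. to tote x (deg)"
    pose=pose or POSE
    s=robot.read_state();R=np.array(s["orientation"]);p=np.array(s["position"])
    w=T(pose,[[tx,ty,z]])[0]
    d=R.T@(w-p)
    cur=np.arctan2(R[1,1],R[0,1]); want=pose[2]+np.radians(yaw)
    a=-(want-cur); a=(a+np.pi)%(2*np.pi)-np.pi
    print("target",w.round(4),"delta",d.round(4),"roll units",round(np.degrees(a)/5,2))
def where(pose=None):
    pose=pose or POSE
    s=robot.read_state();R=np.array(s["orientation"]);p=np.array(s["position"])
    d=p[:2]-np.array(pose[:2]);c,n=np.cos(pose[2]),np.sin(pose[2])
    print("t",round(s["time_s"],2),"tote xy mm",round(1e3*(c*d[0]+n*d[1]),1),round(1e3*(-n*d[0]+c*d[1]),1),"z",round(1e3*p[2],1),
      "yaw",round(np.degrees(np.arctan2(R[1,1],R[0,1])-pose[2]),2),"F",np.array(s["wrist_force"]).round(1),"w",round(s["gripper_width"],4),"q",np.array(s["qpos"]).round(2))
E
python3 - <<'E'
from h import *
where(); go(-.1,-.037,.31)
E
```

```text
t 0.4 tote xy mm -555.7 -472.3 z 231.1 yaw -85.79 F [ 0.3 -0.2  0.5] w 0.0854 q [-1.42  0.28 -0.03  1.27 -0.    1.47]
target [ 0.5276 -0.0923  0.31  ] delta [-0.0787 -0.4006 -0.4865] roll units -17.16
```

>>> carry_out(
  deltas="-0.04 -0.03 -0.03 -1; -0.079 -0.06 -0.07 -2.5; -0.079 -0.09 -0.11 -4; -0.079 -0.12 -0.15 -5.5; -0.079 -0.15 -0.18 -7; -0.079 -0.18 -0.22 -8.5; -0.079 -0.21 -0.26 -10; -0.079 -0.24 -0.29 -11.5; -0.079 -0.27 -0.33 -13; -0.079 -0.3 -0.365 -14.5; -0.079 -0.33 -0.4 -16; -0.079 -0.36 -0.44 -17.2",
  hand=0.0854,
)

```text
time_s: 1.6
position: [0.4937, -0.1418, 0.3107]
orientation: [[0.001, 0.981, 0.192], [-0.001, 0.192, -0.981], [-1.0, 0.001, 0.001]]
wrist_force: [0.7, -0.5, -0.1]
gripper_width: 0.0855
```

```bash
python3 - <<'E'
from h import *
where(); go(-.1,-.037,.28)
E
```

```text
t 1.6 tote xy mm -142.4 -79.4 z 310.7 yaw 0.47 F [ 0.7 -0.5 -0.1] w 0.0855 q [-0.41  0.04 -0.13  1.39 -0.    0.97]
target [ 0.5276 -0.0923  0.28  ] delta [ 0.0307  0.0428 -0.0421] roll units 0.09
```

>>> carry_out(
  deltas="0.02 0.02 -0.02 0; 0.04 0.04 -0.04 0.1; 0.06 0.043 -0.042 0.1; 0.07 0.043 -0.042 0.1; 0.07 0.043 -0.042 0.1",
)

```text
time_s: 2.1
position: [0.5261, -0.094, 0.2386]
orientation: [[-0.004, 0.984, 0.179], [0.001, 0.179, -0.984], [-1.0, -0.003, -0.001]]
wrist_force: [-0.1, -0.4, -0.4]
gripper_width: 0.0857
```

```bash
python3 - <<'E'
from h import *
where()
c=robot.camera("wrist");cv2.imwrite("pics/w1.png",cv2.cvtColor(c["color"],cv2.COLOR_RGB2BGR))
c=robot.camera("side");zoom(c,(190,80,390,270),4,"s1.png")
E
```

```text
t 2.1 tote xy mm -101.8 -38.4 z 238.6 yaw -0.28 F [-0.1 -0.4 -0.4] w 0.0857 q [-0.3   0.11 -0.21  1.25 -0.    1.09]
```

View pics/w1.png

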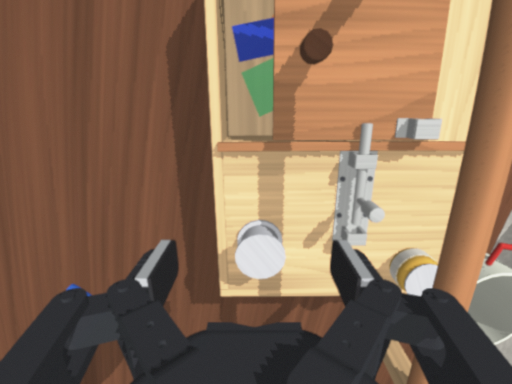

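View pics/s1.png

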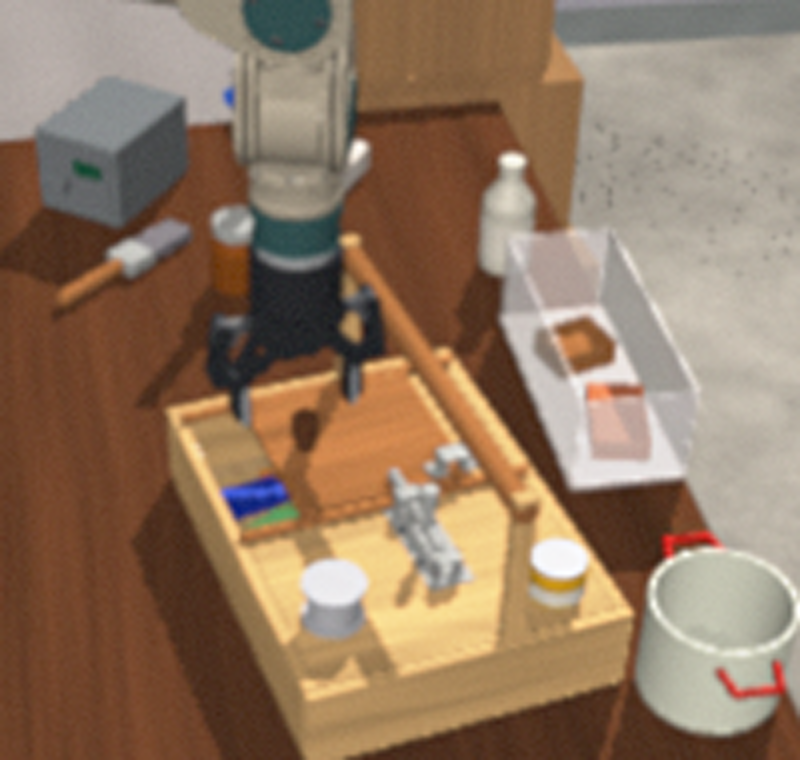

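```bash
python3 - <<'E'
from h import *
s=robot.read_state();R=np.array(s["orientation"]);p=np.array(s["position"])
c=robot.camera("side")
def tp(zx,zy,off=0):
    e,d=ray(c,[(190+(zx+.5)/4-.5,80+(zy+.5)/4-.5)]);d=d[0];n=R[:,2]
    q=e+d*(((p+n*off-e)@n)/(d@n)); return (R.T@(q-p)*1000).round(0)
for nm,q in dict(tipR=(352,398),tipL=(240,418),kR=(380,352),topR=(368,288),topRin=(345,300),kL=(212,378),topL=(222,318),bodyR=(340,270),bodyL=(252,270)).items():
    print(nm,tp(*q),tp(*q,off=.012))
# wrist features
w=robot.camera("wrist");pose=POSE
ca,sa=np.cos(pose[2]),np.sin(pose[2])
def inv(w): d=w[:2]-np.array(pose[:2]); return (1e3*np.array([ca*d[0]+sa*d[1],-sa*d[0]+ca*d[1]])).round(1)
for nm,uv,z in [("lidknob top",(315,40),.135),("tip",(367,126),.1065),("knob top",(377,214),.149),("knob base",(367,207),.125),("spool top",(259,256),.125),("frontright corner deck",(221,297),.085),("staple",(420,122),.114),("strap1",(362,160),.110),("strap2",(352,238),.11),("flux top",(423,275),.125)]:
    print(nm,inv(onplane(w,[uv],z)[0]))
zoom(w,(200,0,512,310),2.5,"w1z.png")
E
```

```text
tipR [-9. 48. -0.] [-19.  44.  12.]
tipL [-13. -50.  -0.] [-23. -54.  12.]
kR [-51.  72.   0.] [-60.  67.  12.]
topR [-118.   60.   -0.] [-126.   55.   12.]
topRin [-110.   40.   -0.] [-119.   36.   12.]
kL [-60. -73.  -0.] [-70. -76.  12.]
topL [-117.  -62.   -0.] [-126.  -66.   12.]
bodyR [-140.   36.    0.] [-149.   31.   12.]
bodyL [-156.  -37.   -0.] [-165.  -41.   12.]
lidknob top [-48.  92.]
tip [15.9 18.8]
knob top [ 17.9 -60.7]
knob base [ 18.1 -62.8]
spool top [ -95.3 -120.1]
frontright corner deck [-146.4 -208.5]
staple [66.5 23.5]
strap1 [ 13.2 -15.8]
strap2 [  12.3 -106.8]
flux top [  96.  -148.6]
```

View pics/w1z.png

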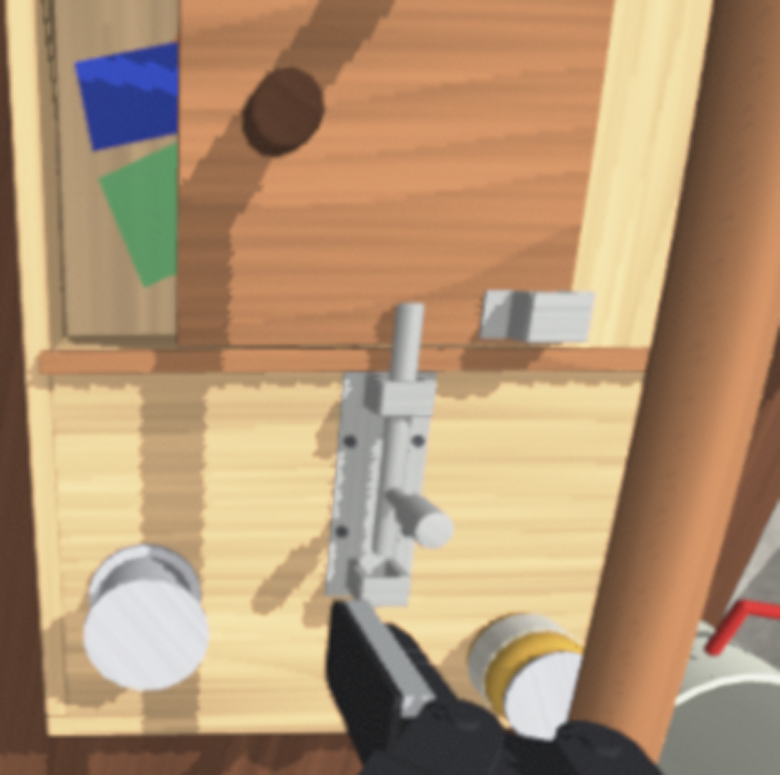

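The views agree: bolt travel is about 23 mm and lid opening about 56 mm. The tool can't be tilted with these moves. I'll put the far finger of the open hand on the knob from the front, which keeps the gripper's body ahead of the handle and the linkage below and in front of it.

```bash
python3 - <<'E'
from h import *
where(); go(-.1,-.033,.104)
E
```

```text
t 2.3 tote xy mm -100.1 -39.8 z 241.7 yaw -0.35 F [-0.6  0.5  0.3] w 0.0855 q [-0.3   0.11 -0.2   1.25 -0.    1.09]
target [ 0.5269 -0.0884  0.104 ] delta [ 0.1377 -0.0002 -0.007 ] roll units -0.07
```

>>> carry_out(
  deltas="0.03 0 -0.003 -0.07; 0.06 0 -0.007 -0.07; 0.09 0 -0.007 -0.07; 0.115 0 -0.007 -0.07; 0.13 0 -0.007 -0.07; 0.137 0 -0.007 -0.07; 0.137 0 -0.007 -0.07",
)

```text
time_s: 3.0
position: [0.5261, -0.0877, 0.1033]
orientation: [[-0.0, 0.983, 0.185], [0.0, 0.185, -0.983], [-1.0, -0.0, -0.0]]
wrist_force: [-0.0, 0.5, 0.6]
gripper_width: 0.0856
```

```bash
python3 - <<'E'
from h import *
where(); go(-.042,-.033,.104)
c=robot.camera("wrist");cv2.imwrite("pics/w2.png",cv2.cvtColor(c["color"],cv2.COLOR_RGB2BGR))
E
```

```text
t 3.0 tote xy mm -100.6 -32.3 z 103.3 yaw 0.02 F [-0.   0.5  0.6] w 0.0856 q [-0.29  0.22 -0.39  0.96 -0.    1.1 ]
target [ 0.5839 -0.0777  0.104 ] delta [-0.0007  0.0586  0.0008] roll units 0.0
```

View pics/w2.png

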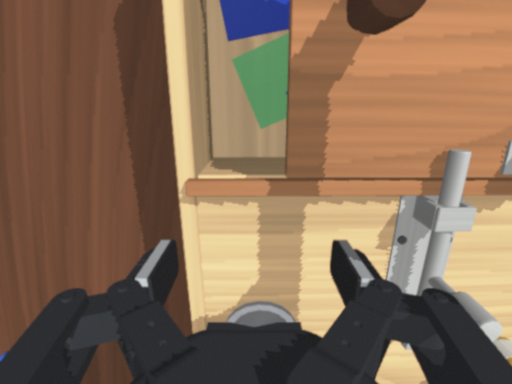

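The wrist view shows both fingers just above the deck. The rod runs from about (457,155), and the knob is at about (490,320), to the right of the far finger. I'll move forward in small steps.

>>> carry_out(
  deltas="0 0.01 0 0; 0 0.02 0 0; 0 0.03 0 0; 0 0.038 0 0; 0 0.045 0 0; 0 0.05 0 0; 0 0.054 0 0; 0 0.058 0 0; 0 0.058 0 0",
)

```text
time_s: 3.95
position: [0.5837, -0.0766, 0.1033]
orientation: [[0.0, 0.983, 0.185], [-0.0, 0.185, -0.983], [-1.0, 0.0, 0.0]]
wrist_force: [-0.4, -0.3, 0.5]
gripper_width: 0.0847
```

```bash
python3 - <<'E'
from h import *
where(); go(-.042,-.065,.104)
c=robot.camera("wrist");cv2.imwrite("pics/w3.png",cv2.cvtColor(c["color"],cv2.COLOR_RGB2BGR))
c=robot.camera("side");zoom(c,(220,80,360,240),4,"s3.png")
E
```

```text
t 3.95 tote xy mm -42.0 -31.9 z 103.3 yaw 0.07 F [-0.4 -0.3  0.5] w 0.0847 q [-0.24  0.31 -0.27  0.99 -0.    1.14]
target [ 0.5898 -0.1091  0.104 ] delta [-0.0007 -0.      0.0331] roll units 0.01
```

View pics/w3.png

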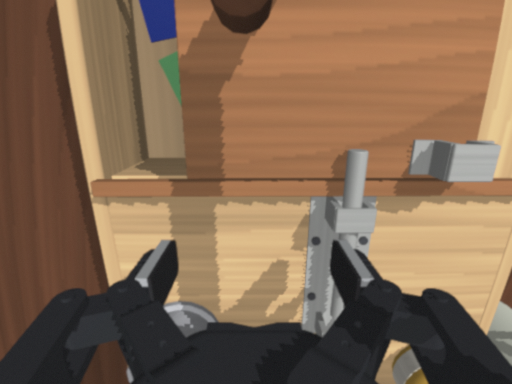

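View pics/s3.png

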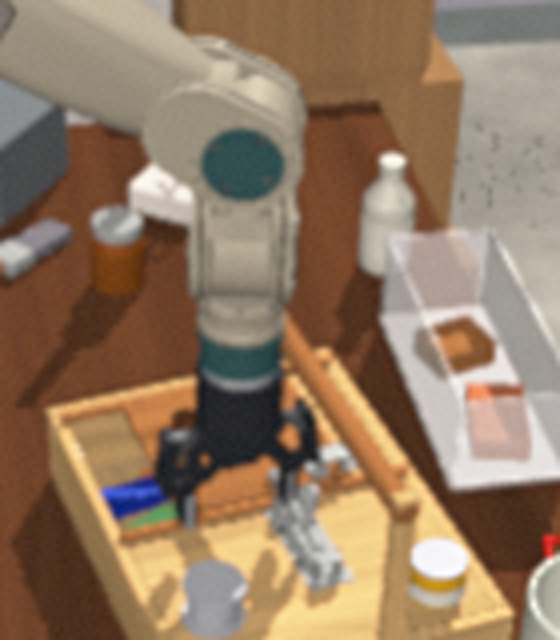

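The force reads zero. The far finger is over the rod at (350,265), left of the knob and under or ahead of the handle. Now I'll push the bolt back.

>>> carry_out(
  deltas="0 0 0.005 0; 0 0 0.01 0; 0 0 0.014 0; 0 0 0.018 0; 0 0 0.022 0; 0 0 0.026 0; 0 0 0.03 0; 0 0 0.033 0; 0 0 0.033 0",
)

```text
time_s: 4.95
position: [0.5894, -0.1097, 0.1033]
orientation: [[0.0, 0.983, 0.185], [-0.001, 0.185, -0.983], [-1.0, -0.0, 0.001]]
wrist_force: [-0.5, 0.4, 1.0]
gripper_width: 0.0857
```

```bash
python3 - <<'E'
from h import *
where()
c=robot.camera("wrist");cv2.imwrite("pics/w4.png",cv2.cvtColor(c["color"],cv2.COLOR_RGB2BGR))
E
```

```text
t 4.95 tote xy mm -42.5 -65.5 z 103.3 yaw 0.02 F [-0.5  0.4  1. ] w 0.0857 q [-0.29  0.33 -0.24  1.   -0.    1.09]
```

View pics/w4.png

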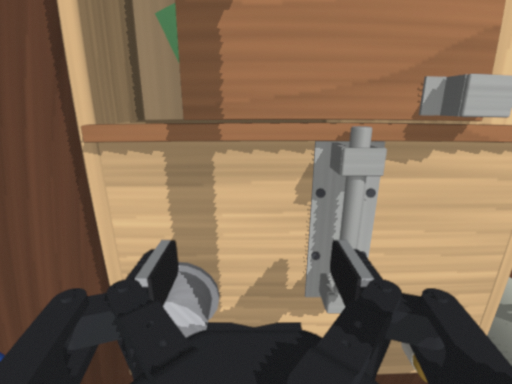

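```bash
cat >> h.py <<'E'
def inv(w,pose=POSE):
    ca,sa=np.cos(pose[2]),np.sin(pose[2]); d=w[:2]-np.array(pose[:2]); return (1e3*np.array([ca*d[0]+sa*d[1],-sa*d[0]+ca*d[1]])).round(1)
E
python3 - <<'E'
from h import *
c=robot.camera("wrist")
zoom(c,(290,60,512,260),3.5,"w4z.png")
for nm,uv,z in [("tip",(361,127),.1065),("strap front edge",(360,143),.11),("staple ctr",(468,95),.114)]: print(nm,inv(onplane(c,[uv],z)[0]))
E
```

```text
tip [12.3  2.6]
strap front edge [11.4 -5.2]
staple ctr [60.1 18.8]
```

View pics/w4z.png

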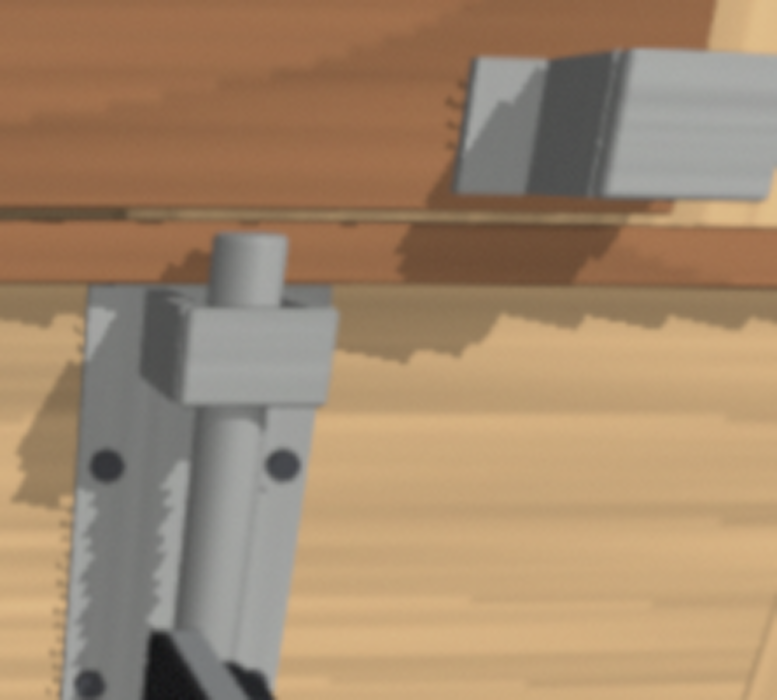

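Bolt travel is now about 5–6 mm. I'll add a few millimetres for margin.

>>> carry_out(
  deltas="0 0 0.002 0; 0 0 0.004 0; 0 0 0.004 0",
)

```text
time_s: 5.35
position: [0.5901, -0.1131, 0.1033]
orientation: [[0.0, 0.983, 0.185], [0.0, 0.185, -0.983], [-1.0, 0.0, -0.0]]
wrist_force: [0.2, 1.3, -0.4]
gripper_width: 0.0852
```

```bash
python3 - <<'E'
from h import *
where()
c=robot.camera("wrist")
zoom(c,(290,60,512,260),3.5,"w5z.png")
E
```

```text
t 5.35 tote xy mm -42.4 -68.9 z 103.3 yaw 0.06 F [ 0.2  1.3 -0.4] w 0.0852 q [-0.3   0.33 -0.24  1.    0.    1.09]
```

View pics/w5z.png

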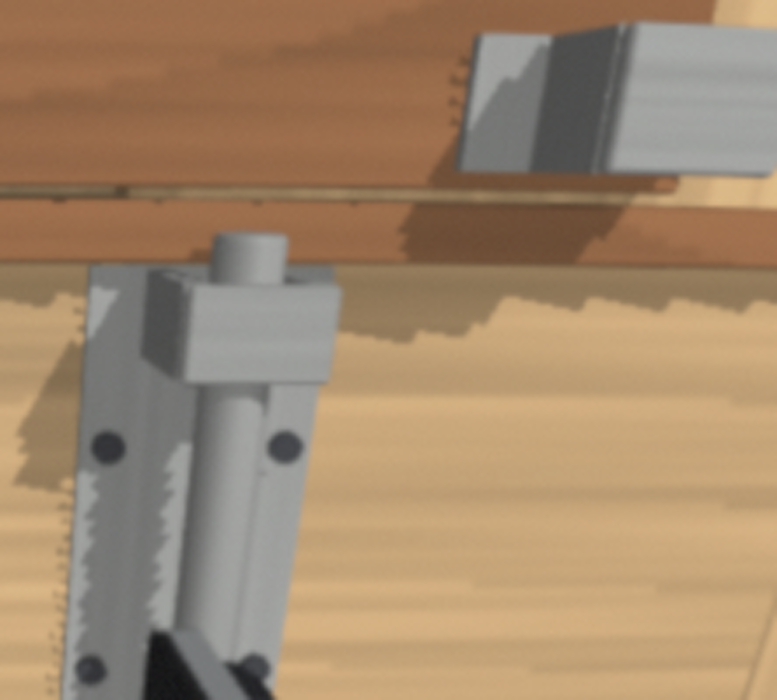

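The bolt is drawn back, with about 2 mm of travel left. Next I'll move to straddle the lid knob with the jaws along the tote's x, sliding in sideways.

>>> carry_out(
  deltas="0 0 -0.006 0; 0 -0.006 -0.02 0; 0 -0.013 -0.05 0; 0 -0.013 -0.08 0; 0 -0.013 -0.11 0; 0 -0.013 -0.135 0; 0 -0.013 -0.15 0; 0 -0.013 -0.159 0; 0 -0.013 -0.159 0",
)

```text
time_s: 6.3
position: [0.5475, 0.0416, 0.1033]
orientation: [[-0.0, 0.982, 0.187], [-0.0, 0.187, -0.982], [-1.0, -0.0, 0.0]]
wrist_force: [0.0, -0.4, 0.2]
gripper_width: 0.0855
```

```bash
python3 - <<'E'
from h import *
where()
c=robot.camera("wrist");cv2.imwrite("pics/w6.png",cv2.cvtColor(c["color"],cv2.COLOR_RGB2BGR))
c=robot.camera("top");zoom(c,(180,110,340,230),5,"t6.png")
E
```

```text
t 6.3 tote xy mm -55.8 91.0 z 103.3 yaw 0.14 F [ 0.  -0.4  0.2] w 0.0855 q [-0.04  0.24 -0.36  0.97 -0.    1.34]
```

View pics/w6.png

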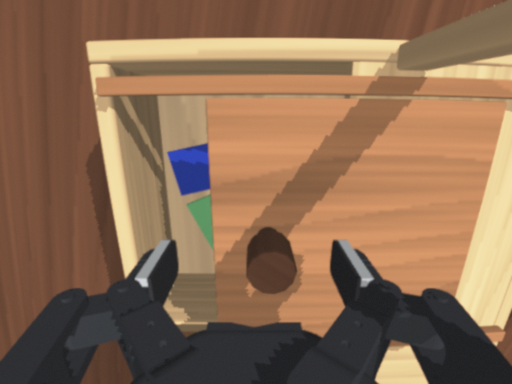

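View pics/t6.png

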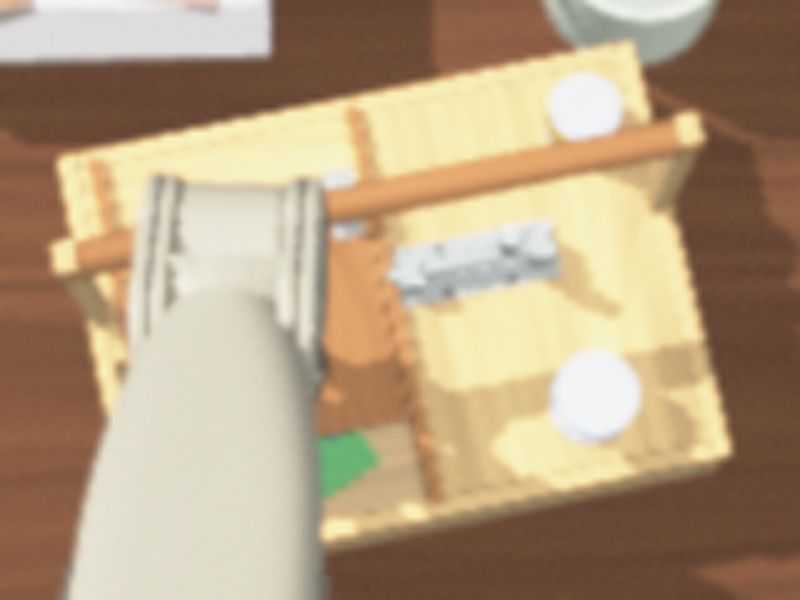

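The lid knob sits between the jaws at (270,270). I'll pull towards the robot.

>>> carry_out(
  deltas="0 -0.01 0 0; 0 -0.02 0 0; 0 -0.027 0 0; 0 -0.034 0 0; 0 -0.041 0 0; 0 -0.048 0 0; 0 -0.054 0 0; 0 -0.06 0 0; 0 -0.066 0 0; 0 -0.071 0 0; 0 -0.074 0 0; 0 -0.074 0 0",
)

```text
time_s: 7.6
position: [0.4743, 0.0274, 0.1033]
orientation: [[-0.001, 0.983, 0.185], [0.001, 0.185, -0.983], [-1.0, -0.001, -0.001]]
wrist_force: [1.9, 0.3, 1.0]
gripper_width: 0.0855
```

```bash
python3 - <<'E'
from h import *
where()
c=robot.camera("wrist");cv2.imwrite("pics/w7.png",cv2.cvtColor(c["color"],cv2.COLOR_RGB2BGR))
E
```

```text
t 7.6 tote xy mm -130.4 90.5 z 103.3 yaw 0.07 F [1.9 0.3 1. ] w 0.0855 q [-0.08  0.12 -0.51  0.94  0.    1.31]
```

View pics/w7.png

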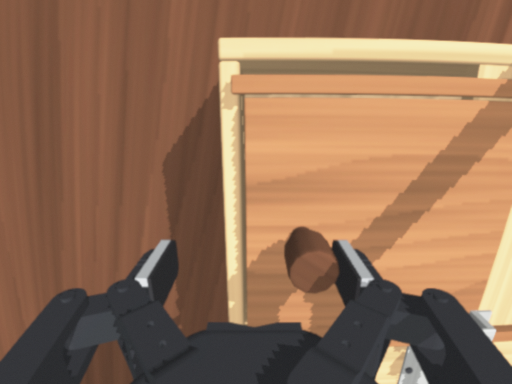

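The lid is almost shut. I'll go on gently to the stop, watching the force.

>>> carry_out(
  deltas="0 -0.002 0 0; 0 -0.004 0 0; 0 -0.004 0 0",
)

```text
time_s: 7.95
position: [0.4707, 0.0267, 0.1031]
orientation: [[-0.001, 0.983, 0.186], [0.001, 0.186, -0.983], [-1.0, -0.001, -0.001]]
wrist_force: [1.4, 2.0, 0.3]
gripper_width: 0.0852
```

>>> carry_out(
  deltas="0 -0.001 0 0; 0 -0.002 0 0; 0 -0.002 0 0",
)

```text
time_s: 8.25
position: [0.4697, 0.0264, 0.1033]
orientation: [[0.001, 0.983, 0.186], [0.001, 0.186, -0.983], [-1.0, 0.001, -0.001]]
wrist_force: [4.3, 2.1, -2.5]
gripper_width: 0.0853
```

>>> carry_out(
  deltas="0 -0.001 0 0; 0 -0.002 0 0; 0 -0.002 0 0",
)

```text
time_s: 8.55
position: [0.4697, 0.0261, 0.1036]
orientation: [[0.005, 0.983, 0.186], [0.001, 0.186, -0.983], [-1.0, 0.005, -0.001]]
wrist_force: [8.3, 3.8, -6.7]
gripper_width: 0.0854
```

```bash
python3 - <<'E'
from h import *
where()
c=robot.camera("wrist");cv2.imwrite("pics/w8.png",cv2.cvtColor(c["color"],cv2.COLOR_RGB2BGR))
E
```

```text
t 8.55 tote xy mm -135.2 90.1 z 103.6 yaw 0.08 F [ 8.3  3.8 -6.7] w 0.0854 q [-0.08  0.11 -0.52  0.93  0.    1.3 ]
```

View pics/w8.png

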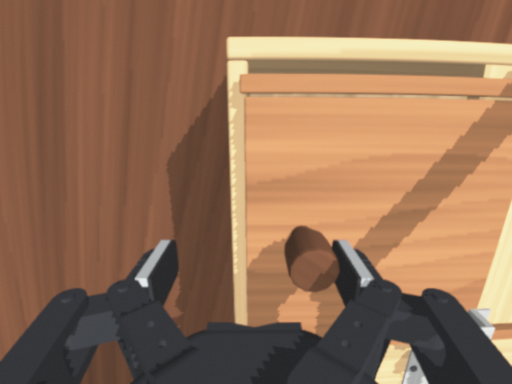

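The lid is at its stop: the force is rising, the measured finger position of -135 matches the expected -134.5, and the edge gap is gone. I'll centre off the knob and lift.

>>> carry_out(
  deltas="0 0.008 0 0; 0 0.016 0 0; 0 0.024 0 0; 0 0.032 0 0; -0.03 0.034 0 0; -0.07 0.034 0 0; -0.12 0.034 0 0; -0.17 0.034 0 0; -0.17 0.034 0 0",
)

```text
time_s: 9.5
position: [0.5058, 0.0317, 0.2816]
orientation: [[0.015, 0.983, 0.185], [-0.001, 0.185, -0.983], [-1.0, 0.014, 0.004]]
wrist_force: [1.1, -0.0, 0.7]
gripper_width: 0.085
```

```bash
python3 - <<'E'
from h import *
where(); go(-.1,-.05,.273,-10)
c=robot.camera("wrist");cv2.imwrite("pics/w9.png",cv2.cvtColor(c["color"],cv2.COLOR_RGB2BGR))
E
```

```text
t 9.5 tote xy mm -98.6 88.9 z 281.6 yaw 0.07 F [ 1.1 -0.   0.7] w 0.085 q [-0.06  0.03 -0.21  1.32 -0.    1.32]
target [ 0.53   -0.1051  0.273 ] delta [ 0.0091 -0.0017  0.1388] roll units 2.01
```

View pics/w9.png

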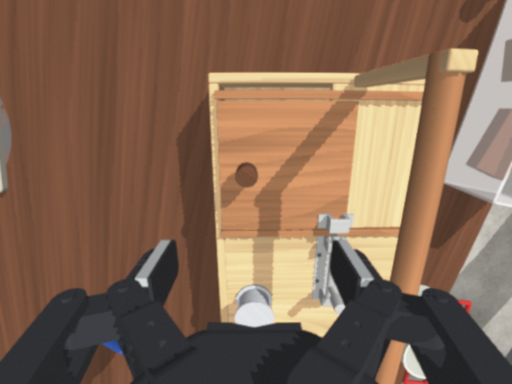

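The lid is shut against the front rail and the staple at (336,222) is in line with the bolt. Next is the shooting pose, with the tool yawed 20° to miss the spool.

```bash
python3 - <<'E'
from h import *
where(); go(-.08,-.0885,.24,-20)
E
```

```text
t 9.55 tote xy mm -100.4 89.3 z 278.0 yaw 0.06 F [ 0.2 -0.4 -0.1] w 0.0852 q [-0.06  0.03 -0.21  1.31 -0.    1.32]
target [ 0.5568 -0.1392  0.24  ] delta [0.0386 0.0198 0.1777] roll units 4.01
```

>>> carry_out(
  deltas="0 0 0.03 0.5; 0 0.005 0.06 1; 0 0.01 0.1 2; 0 0.02 0.14 3; 0.01 0.02 0.165 4; 0.03 0.02 0.178 4; 0.038 0.02 0.178 4; 0.038 0.02 0.178 4",
)

```text
time_s: 10.35
position: [0.5513, -0.1383, 0.2322]
orientation: [[-0.006, 0.987, -0.162], [0.003, -0.162, -0.987], [-1.0, -0.006, -0.002]]
wrist_force: [0.4, 0.3, 0.0]
gripper_width: 0.0853
```

```bash
python3 - <<'E'
from h import *
where(); go(-.08,-.0885,.104,-20)
c=robot.camera("wrist");cv2.imwrite("pics/w10.png",cv2.cvtColor(c["color"],cv2.COLOR_RGB2BGR))
E
```

```text
t 10.35 tote xy mm -85.2 -86.6 z 232.2 yaw -19.96 F [0.4 0.3 0. ] w 0.0853 q [-0.36  0.18 -0.15  1.25  0.    1.37]
target [ 0.5568 -0.1392  0.104 ] delta [0.1282 0.0064 0.0002] roll units 0.01
```

View pics/w10.png

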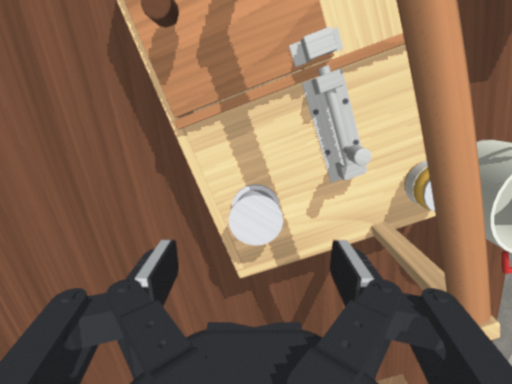

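```bash
python3 - <<'E'
from h import *
where(); go(-.08,-.0885,.104,-20)
w=robot.camera("wrist")
for nm,uv,z in [("knob top",(363,156),.149),("spool top",(256,217),.125),("tip",(325,67),.1065),("strap2",(347,173),.11),("staple top",(318,44),.114),("lidknob top",(158,5),.135),("deck FR corner",(240,277),.085)]:
    print(nm,inv(onplane(w,[uv],z)[0]))
E
```

```text
t 10.4 tote xy mm -84.4 -86.6 z 233.7 yaw -19.91 F [-0.3  0.7 -0.4] w 0.0852 q [-0.36  0.18 -0.14  1.25  0.    1.37]
target [ 0.5568 -0.1392  0.104 ] delta [0.1297 0.0053 0.0004] roll units 0.02
knob top [ 16.5 -83.4]
spool top [ -93.1 -115.2]
tip [16.3 -2.1]
strap2 [   9.5 -107.1]
staple top [13.6 18. ]
lidknob top [-103.3   86.9]
deck FR corner [-146.6 -203.2]
```

```bash
python3 - <<'E'
from h import *
go(-.08,-.0835,.104,-25)
E
```

```text
target [ 0.5559 -0.1343  0.104 ] delta [ 0.1308  0.0026 -0.0043] roll units 1.02
```

>>> carry_out(
  deltas="0.01 0.002 -0.004 1; 0.03 0.002 -0.004 1; 0.06 0.002 -0.004 1; 0.09 0.002 -0.004 1; 0.11 0.002 -0.004 1; 0.125 0.002 -0.004 1; 0.13 0.002 -0.004 1; 0.13 0.002 -0.004 1",
)

```text
time_s: 11.25
position: [0.5559, -0.1348, 0.1055]
orientation: [[-0.0, 0.969, -0.246], [0.0, -0.246, -0.969], [-1.0, -0.0, -0.0]]
wrist_force: [-0.5, -0.6, 0.6]
gripper_width: 0.0854
```

```bash
python3 - <<'E'
from h import *
where(); go(-.06,-.0835,.104,-25);go(-.04,-.0835,.104,-25)
c=robot.camera("wrist");cv2.imwrite("pics/w11.png",cv2.cvtColor(c["color"],cv2.COLOR_RGB2BGR))
c=robot.camera("side");zoom(c,(220,80,360,270),4,"s11.png")
E
```

```text
t 11.25 tote xy mm -80.0 -84.0 z 105.5 yaw -24.87 F [-0.5 -0.6  0.6] w 0.0854 q [-0.35  0.28 -0.3   0.99  0.    1.47]
target [ 0.5755 -0.1306  0.104 ] delta [ 0.0015  0.0179 -0.0089] roll units 0.03
target [ 0.5952 -0.1269  0.104 ] delta [ 0.0015  0.0361 -0.0173] roll units 0.03
```

View pics/w11.png

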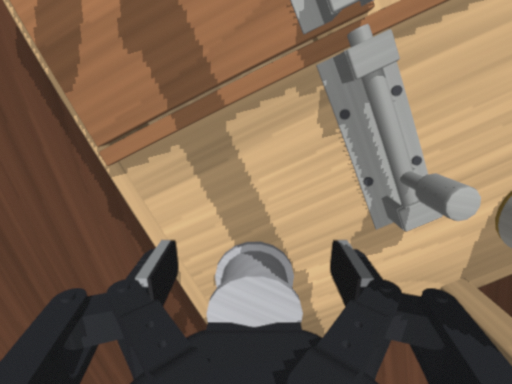

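View pics/s11.png

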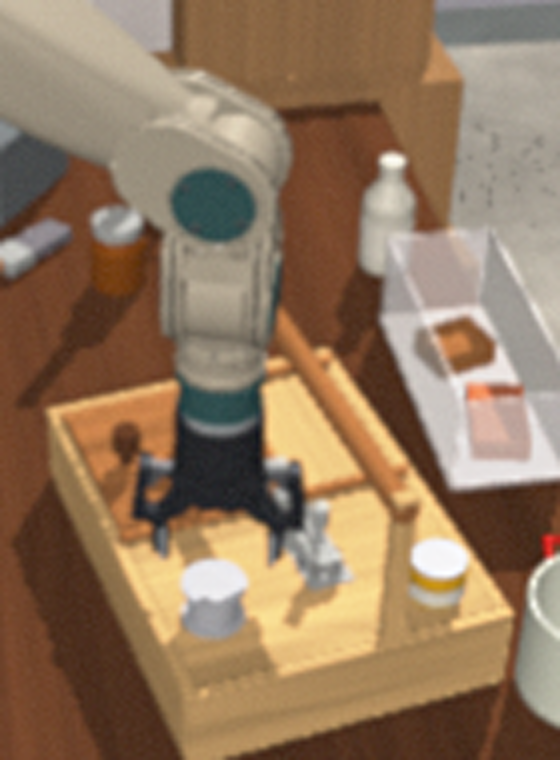

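The fingers straddle the spool clear of it, and the knob at (460,195) is ahead and to the right. I'll move in on the knob's right side in small steps.

>>> carry_out(
  deltas="0 0.007 -0.0033 0; 0 0.014 -0.0067 0; 0 0.02 -0.0096 0; 0 0.025 -0.012 0; 0.001 0.029 -0.0139 0; 0.001 0.033 -0.0158 0; 0.001 0.036 -0.0173 0; 0.001 0.036 -0.0173 0",
)

```text
time_s: 12.15
position: [0.5955, -0.1277, 0.1042]
orientation: [[0.0, 0.969, -0.247], [-0.0, -0.247, -0.969], [-1.0, 0.0, -0.0]]
wrist_force: [0.8, -0.6, 0.3]
gripper_width: 0.0852
```

```bash
python3 - <<'E'
from h import *
where(); go(-.04,-.0735,.104,-25)
c=robot.camera("wrist");cv2.imwrite("pics/w12.png",cv2.cvtColor(c["color"],cv2.COLOR_RGB2BGR))
c=robot.camera("side");zoom(c,(220,80,360,270),4,"s12.png")
E
```

```text
t 12.15 tote xy mm -39.8 -84.3 z 104.2 yaw -24.93 F [ 0.8 -0.6  0.3] w 0.0852 q [-0.32  0.34 -0.22  1.01  0.    1.5 ]
target [ 0.5933 -0.1171  0.104 ] delta [ 0.0002 -0.0047 -0.0097] roll units 0.01
```

View pics/w12.png

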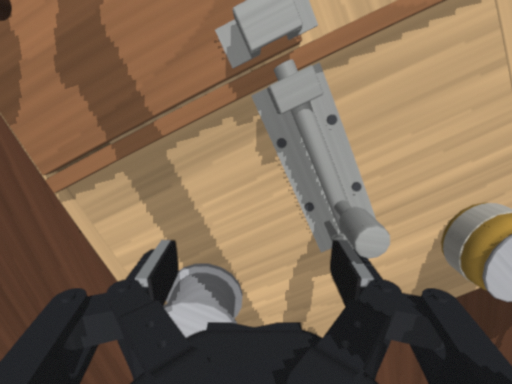

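View pics/s12.png

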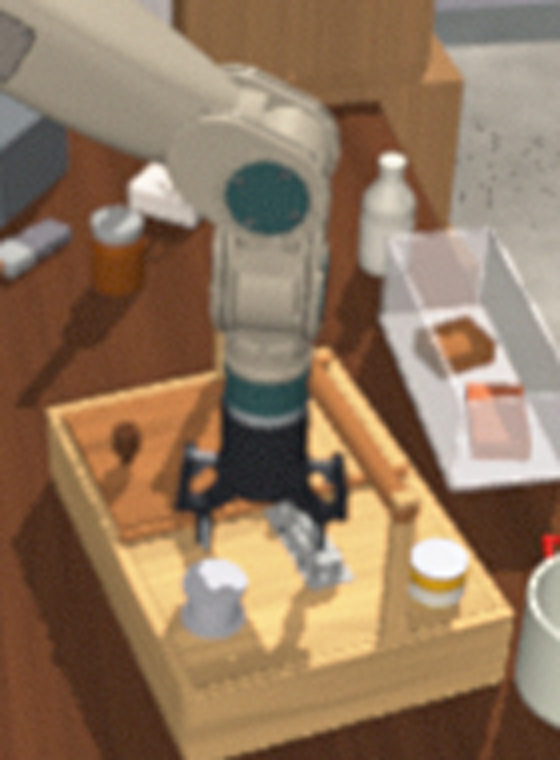

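The finger is beside the knob on its right, with no contact force. Now I'll push along the tote's +y.

>>> carry_out(
  deltas="0 -0.0017 -0.0036 0; 0 -0.0034 -0.0073 0; 0 -0.005 -0.0109 0; 0 -0.0068 -0.0145 0; 0 -0.0085 -0.0181 0; 0 -0.0085 -0.0181 0",
)

```text
time_s: 12.85
position: [0.5909, -0.1075, 0.1043]
orientation: [[-0.001, 0.969, -0.247], [0.0, -0.247, -0.969], [-1.0, -0.001, -0.0]]
wrist_force: [-0.5, -1.1, 0.2]
gripper_width: 0.0856
```

```bash
python3 - <<'E'
from h import *
where(); go(-.04,-.0430,.104,-25)
c=robot.camera("wrist");cv2.imwrite("pics/w13.png",cv2.cvtColor(c["color"],cv2.COLOR_RGB2BGR))
E
```

```text
t 12.85 tote xy mm -40.6 -63.6 z 104.3 yaw -24.91 F [-0.5 -1.1  0.2] w 0.0856 q [-0.29  0.33 -0.24  1.    0.    1.53]
target [ 0.5877 -0.0871  0.104 ] delta [ 0.0003 -0.0081 -0.0189] roll units 0.02
```

View pics/w13.png

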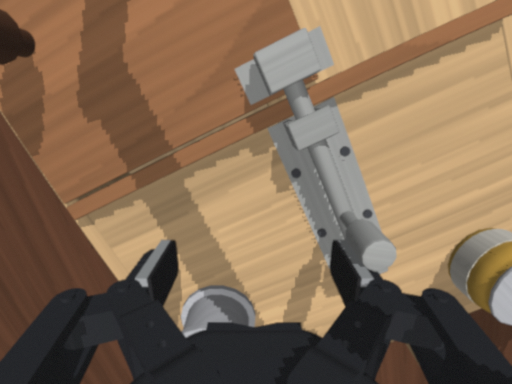

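The bolt is entering the staple, at about 17 mm of travel. I'll continue.

>>> carry_out(
  deltas="0 -0.001 -0.0036 0; 0 -0.0027 -0.0073 0; 0 -0.0044 -0.011 0; 0 -0.006 -0.0147 0; 0 -0.0078 -0.0185 0; 0 -0.0078 -0.0185 0",
)

```text
time_s: 13.5
position: [0.5873, -0.0875, 0.1042]
orientation: [[-0.002, 0.969, -0.247], [0.001, -0.247, -0.969], [-1.0, -0.002, -0.0]]
wrist_force: [-5.6, -1.1, 2.2]
gripper_width: 0.0854
```

```bash
python3 - <<'E'
from h import *
where(); go(-.04,-.0370,.104,-25)
c=robot.camera("wrist");cv2.imwrite("pics/w14.png",cv2.cvtColor(c["color"],cv2.COLOR_RGB2BGR))
E
```

```text
t 13.5 tote xy mm -40.5 -43.3 z 104.2 yaw -24.9 F [-5.6 -1.1  2.2] w 0.0854 q [-0.26  0.32 -0.25  1.    0.    1.56]
target [ 0.5866 -0.0812  0.104 ] delta [ 0.0002 -0.0022 -0.0059] roll units 0.02
```

View pics/w14.png

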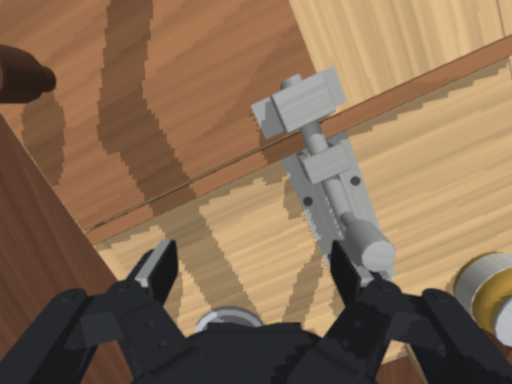

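```bash
python3 - <<'E'
from h import *
where()
c=robot.camera("wrist");zoom(c,(230,50,420,384),1.8,"w15.png")
for nm,uv,z in [("tip",(291,77),.1065),("knob top",(377,252),.149),("staple top",(303,102),.114)]: print(nm,inv(onplane(c,[uv],z)[0]))
c=robot.camera("side");zoom(c,(240,160,340,250),8,"s15.png")
where()
E
```

```text
t 13.55 tote xy mm -40.4 -43.3 z 104.2 yaw -24.9 F [-4.5 -1.5  1.9] w 0.0855 q [-0.26  0.32 -0.25  1.    0.    1.56]
tip [14.7 32.2]
knob top [ 14.8 -46.8]
staple top [14.4 19.3]
t 13.65 tote xy mm -40.4 -43.4 z 104.1 yaw -24.91 F [-3.6 -0.8  2.1] w 0.0854 q [-0.26  0.32 -0.25  1.    0.    1.56]
```

View pics/w15.png

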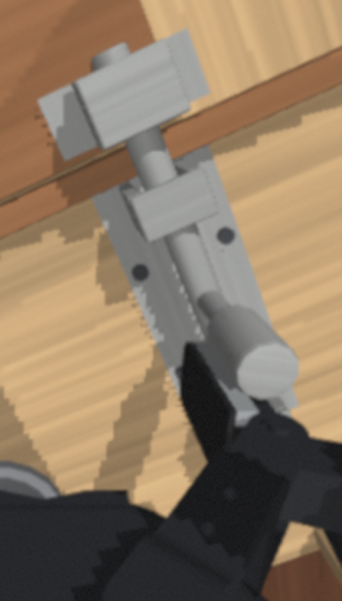

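View pics/s15.png

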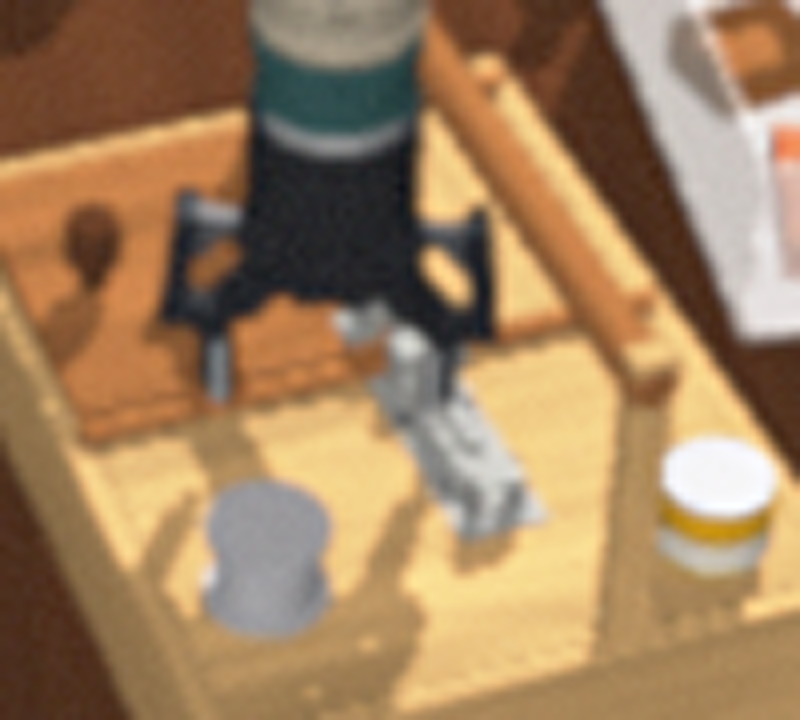

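Travel is about 38 mm and the tip is already out of the staple's far side. I'll finish in small pushes to the stop.

>>> carry_out(
  deltas="0 -0.001 -0.0018 0; 0 -0.002 -0.0036 0; 0 -0.003 -0.0054 0; 0 -0.003 -0.0054 0",
)

```text
time_s: 14.05
position: [0.5863, -0.082, 0.1041]
orientation: [[-0.001, 0.969, -0.247], [0.0, -0.247, -0.969], [-1.0, -0.001, 0.0]]
wrist_force: [-4.2, -2.1, 2.0]
gripper_width: 0.085
```

>>> carry_out(
  deltas="0 -0.0005 -0.0009 0; 0 -0.001 -0.0018 0; 0 -0.001 -0.0018 0",
)

```text
time_s: 14.35
position: [0.586, -0.0802, 0.1042]
orientation: [[-0.001, 0.969, -0.247], [0.0, -0.247, -0.969], [-1.0, -0.001, 0.0]]
wrist_force: [-4.4, -2.2, 0.8]
gripper_width: 0.0854
```

>>> carry_out(
  deltas="0 -0.0005 -0.0009 0; 0 -0.001 -0.0018 0; 0 -0.001 -0.0018 0",
)

```text
time_s: 14.65
position: [0.5856, -0.0782, 0.1042]
orientation: [[-0.0, 0.969, -0.247], [0.0, -0.247, -0.969], [-1.0, -0.0, -0.0]]
wrist_force: [-4.2, -2.4, 0.9]
gripper_width: 0.0853
```

```bash
python3 - <<'E'
from h import *
where()
c=robot.camera("wrist");zoom(c,(200,50,420,384),1.7,"w16.png")
E
```

```text
t 14.65 tote xy mm -40.4 -33.8 z 104.2 yaw -24.93 F [-4.2 -2.4  0.9] w 0.0853 q [-0.24  0.31 -0.26  1.    0.    1.58]
```

View pics/w16.png

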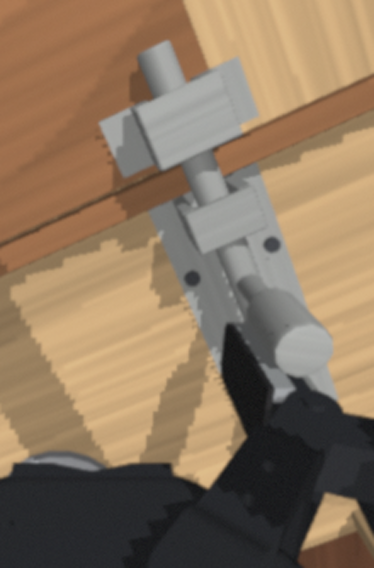

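>>> carry_out(
  deltas="0 -0.0005 -0.0009 0; 0 -0.001 -0.0018 0; 0 -0.001 -0.0018 0",
)

```text
time_s: 15.0
position: [0.5852, -0.0765, 0.1042]
orientation: [[0.0, 0.969, -0.248], [-0.001, -0.248, -0.969], [-1.0, 0.0, 0.001]]
wrist_force: [-4.3, -4.2, -0.1]
gripper_width: 0.0854
```

>>> carry_out(
  deltas="0 -0.0005 -0.0009 0; 0 -0.001 -0.0018 0; 0 -0.001 -0.0018 0",
)

```text
time_s: 15.3
position: [0.5852, -0.0762, 0.1043]
orientation: [[0.001, 0.968, -0.249], [-0.004, -0.249, -0.968], [-1.0, 0.002, 0.004]]
wrist_force: [-2.3, -8.3, -1.1]
gripper_width: 0.0854
```

It's stopping now: the force is rising and it moved only 0.3 mm. One more small push, then back away.

>>> carry_out(
  deltas="0 -0.0005 -0.0009 0; 0 -0.001 -0.0018 0; 0 -0.001 -0.0018 0",
)

```text
time_s: 15.6
position: [0.5844, -0.0748, 0.1046]
orientation: [[0.0, 0.968, -0.25], [-0.005, -0.25, -0.968], [-1.0, 0.001, 0.005]]
wrist_force: [-4.0, -8.0, 0.5]
gripper_width: 0.0853
```

```bash
python3 - <<'E'
from h import *
where()
c=robot.camera("wrist");zoom(c,(200,0,420,334),1.7,"w17.png")
go(-.04,-.044,.104,-25); go(-.08,-.044,.104,-25)
E
```

```text
t 15.6 tote xy mm -41.0 -30.2 z 104.6 yaw -25.08 F [-4.  -8.   0.5] w 0.0853 q [-0.23  0.31 -0.27  0.99 -0.01  1.59]
target [ 0.5879 -0.0881  0.104 ] delta [0.0006 0.0068 0.012 ] roll units -0.02
target [ 0.5486 -0.0955  0.104 ] delta [ 0.0007 -0.0295  0.029 ] roll units -0.02
```

View pics/w17.png

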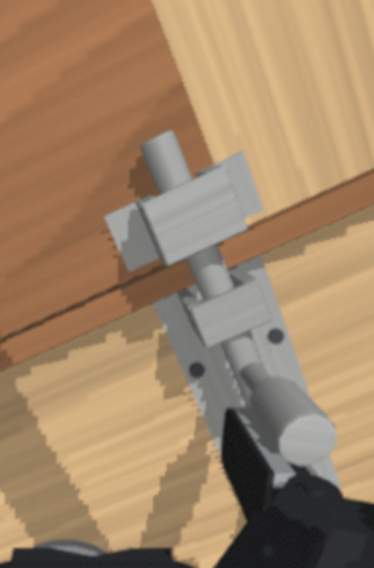

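>>> carry_out(
  deltas="0 0.0025 0.0045 0; 0 0.005 0.009 0; 0 0.0068 0.0125 0; 0 -0.003 0.017 0; 0 -0.015 0.022 0; 0 -0.0295 0.029 0; 0 -0.0295 0.029 0",
)

```text
time_s: 16.35
position: [0.5452, -0.0927, 0.1038]
orientation: [[-0.003, 0.969, -0.248], [0.001, -0.248, -0.969], [-1.0, -0.003, -0.0]]
wrist_force: [0.3, 0.3, -0.7]
gripper_width: 0.0853
```

```bash
python3 - <<'E'
from h import *
where(); go(-.1,-.03,.24,0)
c=robot.camera("wrist");cv2.imwrite("pics/w18.png",cv2.cvtColor(c["color"],cv2.COLOR_RGB2BGR))
E
```

```text
t 16.35 tote xy mm -82.8 -40.6 z 103.8 yaw -24.97 F [ 0.3  0.3 -0.7] w 0.0853 q [-0.29  0.25 -0.34  0.98  0.    1.54]
target [ 0.5263 -0.0854  0.24  ] delta [-0.1361 -0.0205 -0.0024] roll units -4.99
```

View pics/w18.png

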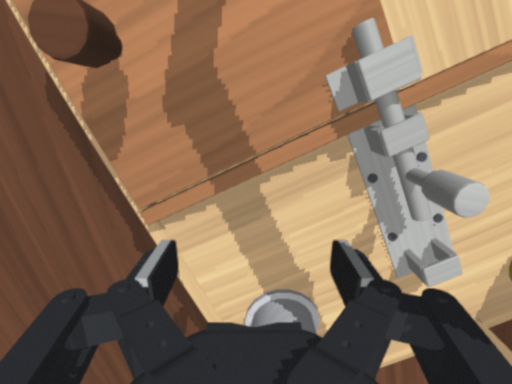

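```bash
python3 - <<'E'
from h import *
c=robot.camera("wrist");zoom(c,(320,0,512,290),2,"w19.png")
E
```

```text
(no output)
```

View pics/w19.png

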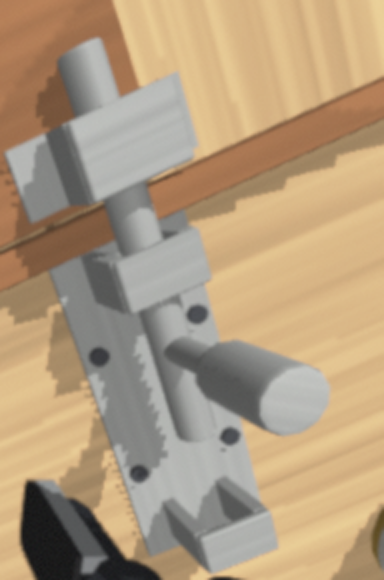

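```bash
python3 - <<'E'
from h import *
c=robot.camera("wrist")
f=lambda x,y:(320+(x+.5)/2-.5,(y+.5)/2-.5)
for nm,uv,z in [("tip end top",f(81,44),.1065),("tip end ctr",f(81,48),.104),("staple far",f(123,100),.114),("staple near",f(146,176),.114),("strap1",f(163,270),.110),("strap2",f(238,542),.11),("knob top",f(295,393),.149)]:
    print(nm,inv(onplane(c,[uv],z)[0]))
E
```

```text
tip end top [14.3 43.1]
tip end ctr [15.1 42.5]
staple far [16.  27.5]
staple near [16.   9.5]
strap1 [ 15.4 -14.8]
strap2 [  15.4 -104.7]
knob top [ 15.7 -36.9]
```

The tip stands about 15.3 mm beyond the staple, which matches home. To be sure, I'll re-seat it with a square push at yaw 0, since the near finger now clears the spool.

```bash
python3 - <<'E'
from h import *
where(); go(-.09,-.066,.104,0)
E
```

```text
t 16.5 tote xy mm -79.5 -41.6 z 104.6 yaw -24.94 F [-0.   0.1  0.2] w 0.0853 q [-0.28  0.25 -0.34  0.98  0.    1.54]
target [ 0.5428 -0.119   0.104 ] delta [0.0006 0.0008 0.0265] roll units -4.99
```

>>> carry_out(
  deltas="0 0 0.006 -1.2; 0 0 0.013 -2.5; 0 0.001 0.02 -3.8; 0.001 0.001 0.0265 -5; 0.001 0.001 0.0265 -5; 0.001 0.001 0.0265 -5",
)

```text
time_s: 17.1
position: [0.5434, -0.119, 0.1034]
orientation: [[0.001, 0.983, 0.183], [0.0, 0.183, -0.983], [-1.0, 0.001, -0.0]]
wrist_force: [0.0, 0.3, 0.1]
gripper_width: 0.0855
```

```bash
python3 - <<'E'
from h import *
where(); go(-.042,-.066,.104,0)
E
```

```text
t 17.1 tote xy mm -89.4 -66.1 z 103.4 yaw -0.07 F [0.  0.3 0.1] w 0.0855 q [-0.33  0.26 -0.34  0.97  0.    1.05]
target [ 0.59   -0.1101  0.104 ] delta [-0.0006  0.0474 -0.0002] roll units -0.01
```

>>> carry_out(
  deltas="0 0.01 0 0; 0 0.02 0 0; 0 0.03 0 0; 0 0.037 0 0; 0 0.042 0 0; 0 0.046 0 0; 0 0.047 0 0; 0 0.047 0 0",
)

```text
time_s: 17.9
position: [0.5889, -0.1103, 0.1032]
orientation: [[-0.0, 0.983, 0.185], [0.0, 0.185, -0.983], [-1.0, -0.0, -0.0]]
wrist_force: [-0.2, -0.2, 0.3]
gripper_width: 0.0853
```

>>> carry_out(
  deltas="0 0 -0.002 0; 0 0 -0.004 0; 0 0 -0.005 0; 0 0 -0.006 0; 0 0 -0.006 0",
)

```text
time_s: 18.4
position: [0.5878, -0.1043, 0.1033]
orientation: [[-0.0, 0.983, 0.185], [0.0, 0.185, -0.983], [-1.0, -0.0, -0.0]]
wrist_force: [0.1, -0.4, -0.0]
gripper_width: 0.0854
```

>>> carry_out(
  deltas="0 0 -0.001 0; 0 0 -0.002 0; 0 0 -0.002 0",
)

```text
time_s: 18.7
position: [0.5875, -0.1024, 0.1033]
orientation: [[-0.0, 0.983, 0.185], [0.0, 0.185, -0.983], [-1.0, -0.0, -0.0]]
wrist_force: [-0.2, 0.0, -0.1]
gripper_width: 0.0855
```

>>> carry_out(
  deltas="0 0 -0.001 0; 0 0 -0.002 0; 0 0 -0.002 0",
)

```text
time_s: 19.0
position: [0.5871, -0.1004, 0.1033]
orientation: [[-0.0, 0.983, 0.185], [0.0, 0.185, -0.983], [-1.0, -0.0, -0.0]]
wrist_force: [-0.6, -0.3, -0.9]
gripper_width: 0.0858
```

>>> carry_out(
  deltas="0 0 -0.001 0; 0 0 -0.002 0; 0 0 -0.002 0",
)

```text
time_s: 19.3
position: [0.5868, -0.0984, 0.1033]
orientation: [[-0.0, 0.983, 0.185], [0.0, 0.185, -0.983], [-1.0, -0.0, -0.0]]
wrist_force: [0.1, -1.0, -0.5]
gripper_width: 0.0852
```

>>> carry_out(
  deltas="0 0 -0.001 0; 0 0 -0.002 0; 0 0 -0.002 0",
)

```text
time_s: 19.6
position: [0.5867, -0.098, 0.1034]
orientation: [[0.0, 0.983, 0.184], [-0.003, 0.184, -0.983], [-1.0, -0.0, 0.003]]
wrist_force: [0.6, -5.4, -0.6]
gripper_width: 0.0853
```

```bash
python3 - <<'E'
from h import *
where()
c=robot.camera("wrist");zoom(c,(290,60,512,384),1.8,"w20.png")
E
```

```text
t 19.6 tote xy mm -43.0 -53.5 z 103.4 yaw -0.03 F [ 0.6 -5.4 -0.6] w 0.0853 q [-0.27  0.32 -0.26  1.   -0.    1.11]
```

View pics/w20.png

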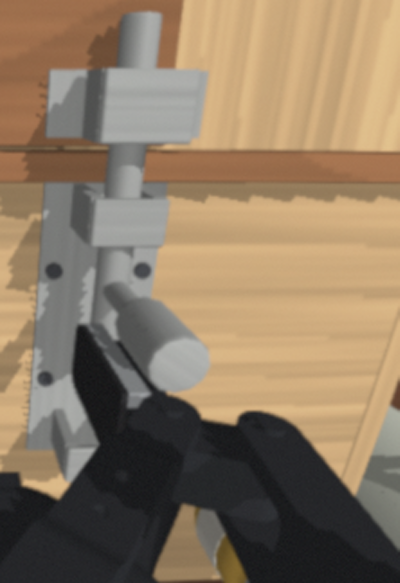

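>>> carry_out(
  deltas="0 0 -0.001 0; 0 0 -0.002 0; 0 0 -0.002 0",
)

```text
time_s: 19.95
position: [0.5867, -0.0978, 0.1036]
orientation: [[0.001, 0.983, 0.182], [-0.007, 0.182, -0.983], [-1.0, -0.0, 0.007]]
wrist_force: [0.9, -10.1, -2.1]
gripper_width: 0.0855
```

>>> carry_out(
  deltas="0 0 0.004 0; 0 0 0.01 0; 0 0 0.018 0; 0 -0.01 0.02 0; 0 -0.025 0.02 0; 0 -0.045 0.018 0; 0 -0.06 0.01 0; -0.03 -0.06 0 0; -0.07 -0.06 0 0; -0.11 -0.06 0 0; -0.15 -0.06 0 0; -0.15 -0.06 0 0",
)

```text
time_s: 21.15
position: [0.5303, -0.1068, 0.2602]
orientation: [[0.011, 0.983, 0.185], [-0.003, 0.185, -0.983], [-1.0, 0.011, 0.005]]
wrist_force: [0.1, -0.2, 0.1]
gripper_width: 0.0851
```

```bash
python3 - <<'E'
from h import *
where()
c=robot.camera("wrist");cv2.imwrite("pics/w21.png",cv2.cvtColor(c["color"],cv2.COLOR_RGB2BGR))
c=robot.camera("side");zoom(c,(160,80,360,270),4,"s21.png")
E
```

```text
t 21.15 tote xy mm -100.1 -51.8 z 260.2 yaw 0.07 F [ 0.1 -0.2  0.1] w 0.0851 q [-0.32  0.1  -0.17  1.28  0.    1.07]
```

View pics/w21.png

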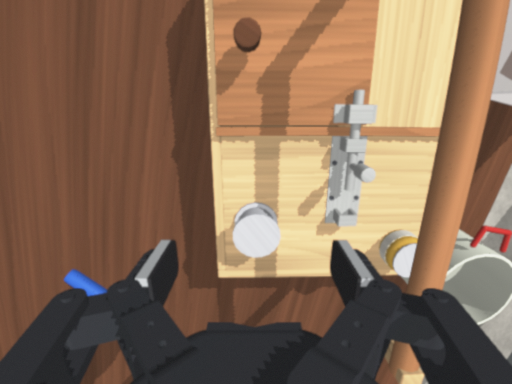

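View pics/s21.png

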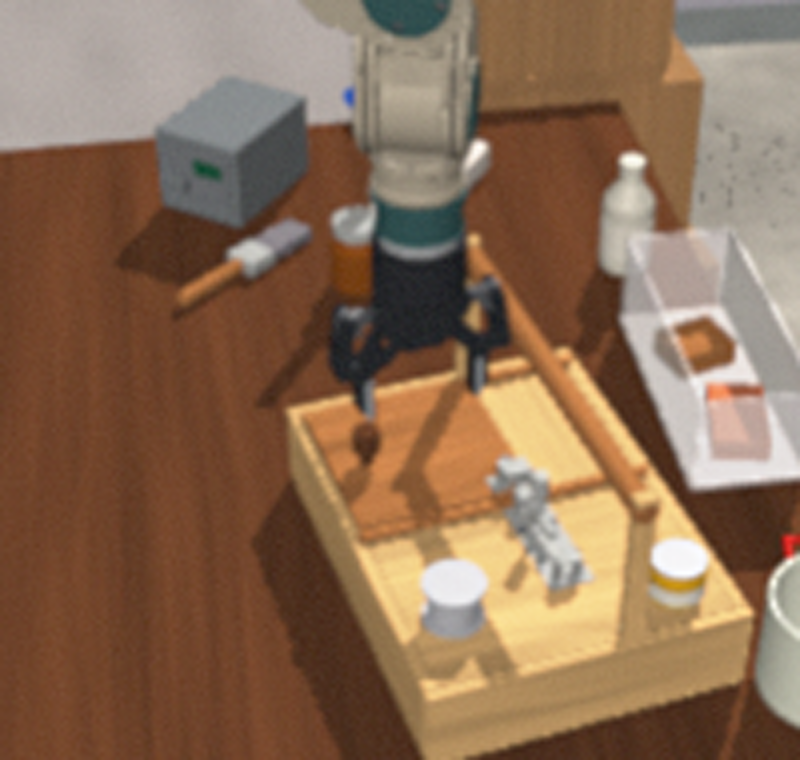

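The lid is shut against the front, the rod is through the staple with its tip out at (359,95), and the spool and tin are standing as before. One last numeric check, then I'll hand in.

```bash
python3 - <<'E'
from h import *
c=robot.camera("wrist")
for nm,uv,z in [("lidknob top",(247,32),.135),("tip",(359,92),.1065),("spool top",(257,236),.125),("knob top",(368,174),.149),("strap1",(355,145),.11)]:
    print(nm,inv(onplane(c,[uv],z)[0]))
print(robot.finish_job()); where()
E
```

```text
lidknob top [-108.8   90.7]
tip [ 6.2 42.6]
spool top [ -99.2 -112.7]
knob top [  7.4 -34.2]
strap1 [  6.5 -11.8]
the job is handed in; nothing more can be done
None
the job is handed in; nothing more can be done
```

The bolt was drawn back, the lid slid shut, and the bolt shot home through the staple. The job went in at about 21 s, with the gripper clear and no force on it.

- **How it was done:** The moves allow no tilt, so I pushed the bolt knob with the far finger of the open, upright hand. That kept the gripper's body in front of the handle. I first pushed the bolt back to about 2 mm of travel. I then pulled the lid to its stop by its knob. For shooting the bolt I turned the tool 25° to miss the spool.
- **Bolt and lid checks:**
  - The lid stopped with the force rising at the expected place, and the gap at its front edge was gone.
  - A second, square push on the bolt was stiff as soon as it touched: 10 N moved it only 0.2 mm.
  - The bolt's tip measured about 15 mm beyond the staple, which is the home position.
- **Checks that disagreed:**
  - The very last wrist-camera picture put most points about 4–8 mm off from earlier ones, the strap included. I think the arm was still settling, since the points moved together. The tip's y (42.6 mm, expected 43) did agree.
  - During the first, turned push, the finger moved about 1.4 mm more at 8 N, possibly a slip. That is why I pushed a second time.
- **Other things:** The spool and flux tin look unmoved in the final pictures, and nothing else was touched.

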